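# Lay out the sample kit on its outlined pads

### The arm

A 6-joint arm with a two-finger parallel gripper is mounted at the origin on a cart in front of the work surface, level with it; the furniture and walls round the work are solid. World frame = base frame: x ahead of the robot, y to its left, z up, the work surface at z = 0. Lengths are in mm, angles in rad, forces in N, time in s.
With the tool pointing down it reaches from about 275 to 750 mm from the base axis. Payload 10.2 kg.
Tool frame: the origin (TCP) lies midway between the tips of the shut fingers; the grasp point (between the pads) lies 19 mm behind it; z points along the fingers, y is the line along which they close (so a half turn about z gives the same grasp; the last joint's range is limited). The gripper opens to 85 mm and grips with 20 to 120 N. Pads are 22 mm wide; open, the fingers measure 114 mm over their backs; the gripper's body (76 mm by 85 mm) begins 54 mm behind the grasp point. The pads swing forward as they close: fully open they stand 13 mm farther back than shut.
Start: joints at [-1.496, 0.313, 1.498, -0, 1.331, -0.223], TCP at [154.031, -501.902, 231.294] pointing down, gripper open.
Joint ranges: [-2.94, 2.94], [-0.97, 2.17], [0.19, 2.56], [-1.23, 4.37], [0.02, 3.11], [-2.88, 2.88]. Speed limits (rad/s): [2.39, 2.39, 3.01, 3.14, 3.14, 3.14].

### API

Orientations are given as a unit quaternion [w, x, y, z].
In Python, from rig import ctrl gives the robot as it stands.
- The arm moves only by the tool send_rows, never from a script. Its argument "targets" is a list of rows, each a list of 7 numbers: the closure, from -1 (fully open) to 1 (shut), so that 0 is half open, then the shift along the tool's x, y, z in m, then the turn, a rotation vector about the tool's x, y, z in rad. In form: [[claw, dx, dy, dz, ax, ay, az], ...]. A call has exactly 10 rows; each row shifts and turns the commanded pose from where the row before left it, along the tool's axes as they then stand; what a row does not reach is not made up. A row lasts 1/8 s, in which the tool goes at most 62.5 mm and 10.7 degrees, less where a joint would pass 70% of its speed; a pose out of reach is approached as far as the arm can. A call with a gripper value outside its range is refused whole. The fingers move at their own pace and stop on an object; "squeeze" is the grip in N (left out, the last holds). Time passes only in rows, so rows that do not move let the fingers close, or fill a call up. It gives the time, the measured TCP pose, the force, the opening and the grip force at its end, in the units of the state.
- ctrl.sense(): the state, without advancing time (a new reading comes with each control period).
- ctrl.capture(name): name is "scene" or "top"; returns a dict with "img" (420x560x3 uint8, red, green, blue), "camera_matrix" (3x3 intrinsics, pixels), "k1" (the pictures are not rectified: a ray, as slopes to the right and down, at radius r is drawn at 1 + k1 r^2 times it, then the intrinsics apply), "R" (3x3) and "t" (3): a world point X has camera coordinates R X + t. Camera axes: x right, y down, z forward; pixel columns grow to the right and rows downward; lengths in mm; the calibration is good to about 2 mm. A picture is of the moment at which its call begins. There is no depth.
- ctrl.finish_job(): hands the job in; it is judged then, once.
Trained networks look in a picture, given as the dict that the camera call returned (one of the last four; its "shot" number tells which), for a name from the list of things; names that differ only in an ending like _2 or _b are one class to them, and where a whole thing is asked for, a point or a joint stands for the part that bears it (a point fixed in the world has none). Each returns a list of dicts, best first, with "score" (0 to 1); they miss things now and then, are a little off and sometimes report something else, mostly with a low value. They report only what shows in the picture. A call takes as long as a camera call.
- ctrl.boxes_of(query, picture): "extent" ([left, top, width, height] in pixels, round what is visible of it).
- ctrl.landmark_of(query, picture): "point" ([column, row] in pixels: a listed point, or the origin of a listed thing).
The state is a dict: "time_s": time; "joints": joint angles; "dq": joint speeds; "tau": joint torques, N m; "eef_pos": TCP position; "ee_rot": TCP orientation; "force": force on the tool from outside, world axes, zero at the start; "wrist_torque": the same for the moment, N m; "grip_width": opening from 0.0 (shut) to 1.0 (fully open); "grip_force": force on a finger pad.
Only numpy, scipy, OpenCV 4.12 (cv2) and the standard library are available. Lean on these libraries where they do the work, as an engineer would, in place of code of your own. Each camera call takes 0.05 s, during which the arm holds its last target. There are 200 camera calls.

### The job

Get the bench ready for the next sample: put the beaker, the crucible, the vial and the marker each on the white pad that bears its own outline, centred on the outline, the vessels upright and the marker lying along its outline (either way round). Set the vessels down without dropping them, and leave the mortar and the petri dish where they are.

Things in the scene. Friction and masses are not known exactly. Their poses are not given: they have to be found in the camera images.
- beaker: Small clear glass beaker, 61 mm across, 78 mm high, open at the top, with a small spout that adds 1 mm; about 60 g. Straight wall, can be gripped across the outside. Origin: centre of its underside; z up along its axis. Starts upright on the worktop.
- crucible: White porcelain crucible without lid, a small open cup 35 mm high that widens from 26 mm at the foot to 45 mm at the rim; about 40 g. Can be gripped across the outside just below the rim. Origin: centre of its underside; z up along its axis. Starts upright on the worktop.
- vial: Small screw vial with dark grey powder and a white cap, 22 mm across, 54 mm high (the cap is the top 11 mm, 18 mm across); about 18 g; closed, one solid piece. Origin: centre of its underside; z up along its axis. Starts upright on the worktop.
- marker: White felt marker with a blue cap, lying on its side, 136 mm long, 13 mm wide and high; about 14 g; it does not roll. Origin: middle of its length, at its underside; y along its length, z up.
- beaker_pad: Flat round white pad, 84 mm across and 5 mm thick, with a flush black filled disc 61 mm across at its centre: the outline of the beaker. Its origin is the centre of its underside on the worktop; z points up. It is fixed and stands anywhere among the things. The thing stands on its flat top, 5 mm above the worktop.
- crucible_pad: Flat round white pad, 84 mm across and 5 mm thick, with a flush black filled disc 45 mm across at its centre: the outline of the crucible (its rim). Its origin is the centre of its underside on the worktop; z points up. It is fixed and stands anywhere among the things. The thing stands on its flat top, 5 mm above the worktop.
- vial_pad: Flat round white pad, 84 mm across and 5 mm thick, with a flush black filled disc 22 mm across at its centre: the outline of the vial. Its origin is the centre of its underside on the worktop; z points up. It is fixed and stands anywhere among the things. The thing stands on its flat top, 5 mm above the worktop.
- marker_pad: Flat oblong white pad, 146 mm long, 36 mm wide, 5 mm thick, with the flush black outline of the marker, 136 by 13 mm, along its middle. Its origin is the centre of its underside on the worktop; z points up. It is fixed and stands anywhere among the things. y along its length. The marker lies on its flat top, 5 mm above the worktop, either way round.
- mortar: White porcelain mortar, a bowl 78 mm across and 42 mm high, behind the work. Bystander: not to be moved. Origin: centre of its underside.
- petri_dish: Shallow clear round petri dish with orange flakes, 60 mm across and 12 mm high, behind the work. Bystander: not to be moved. Origin: centre of its underside.

How it is judged:
By the outcome, as a careful person would: the job done as asked, in the order asked, and still so for the second after the job is handed in, with the robot touching nothing.
It also fails if it takes over 112 s, if anything falls off the work surface, if the arm or the gripper's body presses on something with over 40 N, if the wrist force passes 120 N, or if a joint passes its speed limit or range.

## Working session

There is one attempt and no reset: what is moved stays moved. The work goes in short steps, Python scripts to look and compute and a tool call to move; the robot and the scene stay as the last step left them, time stands still between calls to the robot, and variables do not carry over. Pictures are saved under pics/ and viewed, at most 14 in all, crops included, and the job is handed in when it is done.

Besides the shell and the picture viewer there is one more tool, called after "Request:" as a command line: name --pt "numbers of a row" for each row, then --argument value for the rest. send_rows: Moves the arm, as the interface text tells. Its arguments: {"type":"object","properties":{"targets":{"type":"array"},"squeeze":{"type":"number"}},"required":["targets"]}

```bash
mkdir -p pics; cat > h.py <<'E'
import numpy as np, cv2
from rig import ctrl
def ray(c,px):
    K=np.array(c["camera_matrix"]);x=(px[0]-K[0,2])/K[0,0];y=(px[1]-K[1,2])/K[1,1]
    rd=np.hypot(x,y);r=rd
    for _ in range(30): r=rd/(1+c["k1"]*r*r)
    s=r/rd if rd>0 else 1
    R=np.array(c["R"]);t=np.array(c["t"]).ravel()
    return -R.T@t, R.T@np.array([x*s,y*s,1])
def at(c,px,z=0):
    o,d=ray(c,px);return (o+d*(z-o[2])/d[2])[:2]
def proj(c,X):
    K=np.array(c["camera_matrix"]);p=np.array(c["R"])@np.array(X,float)+np.array(c["t"]).ravel()
    x,y=p[0]/p[2],p[1]/p[2];f=1+c["k1"]*(x*x+y*y)
    return np.array([K[0,0]*x*f+K[0,2],K[1,1]*y*f+K[1,2]])
def save(c,n): cv2.imwrite(f"pics/{n}.png",cv2.cvtColor(c["img"],cv2.COLOR_RGB2BGR))
E
python3 - <<'E'
from h import *
np.set_printoptions(precision=1,suppress=True)
s=ctrl.sense();print(s["time_s"],s["eef_pos"],s["ee_rot"],s["grip_width"])
for cam in("top","scene"):
    c=ctrl.capture(cam);save(c,cam+"0");print(cam,ray(c,(280,210)),c["k1"],c["camera_matrix"][0][0])
    for n in "beaker crucible vial marker beaker_pad crucible_pad vial_pad marker_pad mortar petri_dish".split():
        for r,b in zip(ctrl.landmark_of(n,c)[:2],ctrl.boxes_of(n,c)[:2]+[{}]*2):
            z=5 if 'pad' in n else 0
            print(n,round(r["score"],2),np.array(r["point"]),at(c,r["point"],z),np.array(b.get("extent",[])),round(b.get("score",0),2))
E
```

```text
0.0 [ 154.  -501.6  230.8] [-0.   1.   0.1  0. ] 1.0032024534676796
top (array([403.8, -15.5, 964.3]), array([ 0.2,  0. , -1. ])) -0.0022596118640140703 389.6822720960225
beaker 0.6 [208.3 252.4] [466.1 163.6] [193.8 236.2  25.6  27.8] 0.75
crucible 0.5 [262.  205.5] [603.3  51.8] [252.2 193.3  19.   19.9] 0.59
crucible 0.18 [374.5 186.5] [ 696.6 -224.6] [191.2 236.5  27.4  28.2] 0.55
vial 0.57 [270.6 272. ] [442.6   4.3] [267.1 269.4   8.3   8.2] 0.38
marker 0.81 [415.  290.4] [ 452.9 -347.6] [397.9 268.5  32.2  44.3] 0.87
beaker_pad 0.9 [338. 281.] [ 446.3 -160.2] [320.6 263.8  34.6  33.1] 0.55
beaker_pad 0.22 [271.3 272.7] [441.1   2.2] [] 0
crucible_pad 0.59 [398.7 226.5] [ 601.8 -293.5] [381.4 207.3  34.5  37.1] 0.69
crucible_pad 0.52 [337.7 278. ] [ 453.3 -158.6] [] 0
vial_pad 0.85 [139.1 242.6] [463.2 336. ] [122.4 227.2  28.9  36.4] 0.72
marker_pad 0.81 [334.2 213.4] [ 610.1 -130.7] [314.8 188.7  45.7  52.7] 0.73
mortar 0.89 [251.  149.5] [746.6 104.4] [] 0
petri_dish 0.66 [376.1 182.9] [ 706.8 -227.7] [363.5 168.4  28.3  25.7] 0.59
scene (array([139.3, 877.5, 593.4]), array([ 0.4, -0.8, -0.5])) -0.09303588883878282 464.2924561035141
crucible 0.55 [259.9 219.1] [609.6  42.9] [250.3 203.7  16.6  18.5] 0.54
vial 0.56 [287.3 263.1] [473.7 169.1] [325.4 211.5  11.5  22.6] 0.72
marker 0.55 [362.3 169.1] [ 478.4 -347.1] [350.7 158.7  35.1  20. ] 0.63
beaker_pad 0.78 [348.2 201.2] [ 447.4 -134. ] [334.  192.6  29.7  13.7] 0.71
crucible_pad 0.82 [318.2 166.4] [ 597.6 -291.2] [302.3 161.9  28.2  18.1] 0.82
vial_pad 0.66 [253. 320.] [451.1 353.1] [227.3 302.5  47.2  32.7] 0.7
marker_pad 0.94 [292.6 189.9] [ 600.7 -121.5] [269.8 175.1  40.9  21.7] 0.57
marker_pad 0.46 [251.9 320.4] [452.4 354.9] [] 0
mortar 0.57 [194.4 214.1] [763.4  99. ] [183.  194.3  31.   16.9] 0.74
petri_dish 0.75 [269.1 171.8] [ 713.3 -198.4] [262.2 161.6  21.7  11.1] 0.66
petri_dish 0.67 [252.  322.4] [452.4 354.7] [] 0
```

```bash
python3 - <<'E'
import cv2
a=cv2.imread("pics/top0.png")[140:350,110:450];cv2.imwrite("pics/top0z.png",cv2.resize(a,None,fx=2.35,fy=2.35,interpolation=cv2.INTER_CUBIC))
a=cv2.imread("pics/scene0.png")[140:350,170:410];cv2.imwrite("pics/sc0z.png",cv2.resize(a,None,fx=2.8,fy=2.8,interpolation=cv2.INTER_CUBIC))
E
```

```text
(no output)
```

View pics/top0z.png

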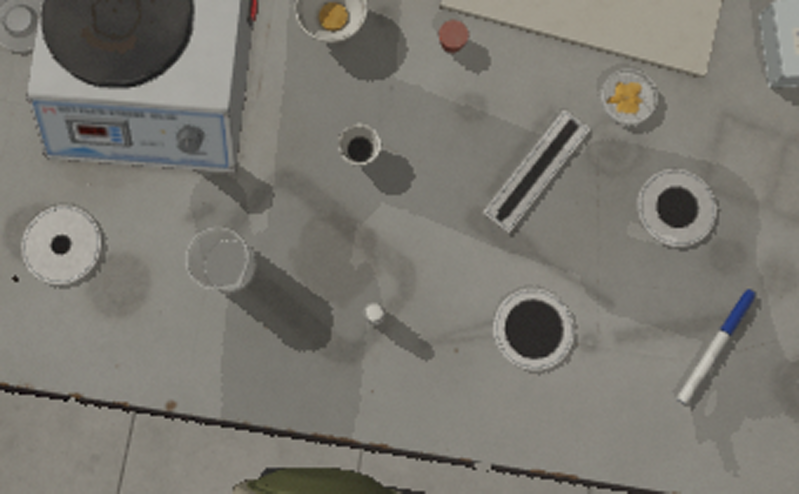

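View pics/sc0z.png

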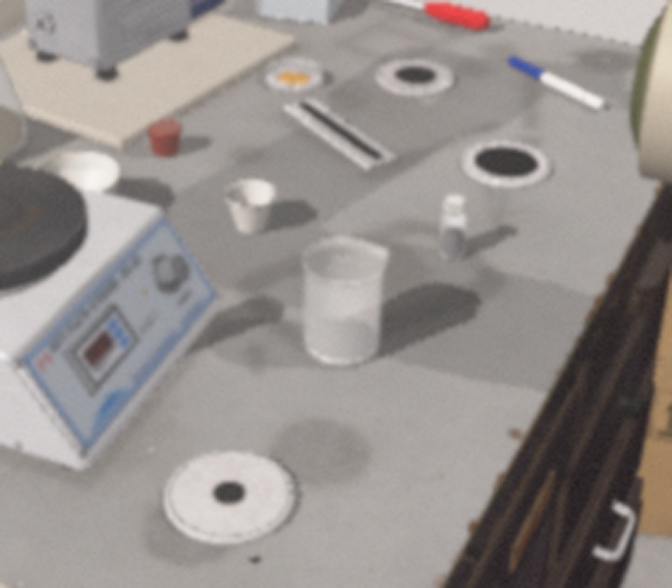

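```bash
cat >> h.py <<'E'
def blob(c,px,rad,lo,hi,z):
    """centroid (mm) of grey pixels in [lo,hi] connected nearest px, on 8x upsampled window"""
    g=cv2.cvtColor(c["img"],cv2.COLOR_RGB2GRAY);x0,y0=int(px[0])-rad,int(px[1])-rad
    w=cv2.resize(g[y0:y0+2*rad,x0:x0+2*rad],None,fx=8,fy=8,interpolation=cv2.INTER_CUBIC)
    n,l,s,ce=cv2.connectedComponentsWithStats(cv2.inRange(w,lo,hi))
    k=1+np.argmax([s[i,4]-20*np.hypot(*(ce[i]-8*rad)) for i in range(1,n)])
    ys,xs=np.nonzero(l==k);(cx,cy),(W,H),a=cv2.minAreaRect(np.c_[xs,ys].astype(np.float32))
    f=lambda X,Y:at(c,((X+.5)/8+x0-.5,(Y+.5)/8+y0-.5),z)
    P=np.array([f(x,y) for x,y in cv2.boxPoints(((cx,cy),(W,H),a))])
    e=[P[1]-P[0],P[2]-P[1]];L=max(e,key=np.linalg.norm)
    return f(xs.mean(),ys.mean()),P.mean(0),[np.linalg.norm(v) for v in e],np.degrees(np.arctan2(L[1],L[0]))
E
python3 - <<'E'
from h import *
np.set_printoptions(precision=1,suppress=True)
c=ctrl.capture("top")
z=lambda x,y:(110+x/2.35,140+y/2.35)
for n,p,r,lo,hi,h in [("bpad",z(534,329),16,0,85,5),("cpad",z(677,207),14,0,85,5),("vpad",z(61,244),12,0,110,5),("mpad",z(537,172),24,0,85,5),
  ("mpadwhite",z(537,172),26,165,255,5),("bpadW",z(534,329),20,165,255,5),("cpadW",z(677,207),20,165,255,5),("vpadW",z(61,244),20,165,255,5),("vial",z(374,313),8,165,255,54),("cruc",z(360,145),13,165,255,35),("crucin",z(360,145),10,0,85,30),
  ("markerW",z(703,370),17,165,255,8),("markerB",z(738,312),14,0,95,8)]:
    a=blob(c,p,r,lo,hi,h);print(n,a[0],a[1],np.array(a[2]),round(a[3],1))
print("beaker rim",at(c,z(218,259),78))
g=cv2.cvtColor(c["img"],cv2.COLOR_RGB2GRAY)
w=cv2.resize(c["img"][225:275,180:230,::-1],None,fx=8,fy=8,interpolation=cv2.INTER_CUBIC)
w2=cv2.resize(c["img"][180:220,240:290,::-1],(400,320),interpolation=cv2.INTER_CUBIC)
b=at(c,z(218,259),78)
pts=[proj(c,[b[0]+30.5*np.cos(t),b[1]+30.5*np.sin(t),78]) for t in np.linspace(0,6.28,24)]
for q in pts: cv2.circle(w,tuple(int(v) for v in (q-[180,225]+.5)*8),2,(0,0,255),-1)
pts=[proj(c,[b[0]+30.5*np.cos(t),b[1]+30.5*np.sin(t),0]) for t in np.linspace(0,6.28,24)]
for q in pts: cv2.circle(w,tuple(int(v) for v in (q-[180,225]+.5)*8),2,(0,255,0),-1)
cv2.imwrite("pics/bk.png",np.hstack([w,cv2.copyMakeBorder(w2,0,80,0,0,cv2.BORDER_CONSTANT)]))
E
```

```text
bpad [ 449.  -156.8] [ 449.4 -157. ] [59.1 59.3] -126.9
cpad [ 598.2 -291.4] [ 598.  -291.5] [43.6 43.6] -37.5
vpad [459.3 344.2] [459.3 344.3] [21.1 21.2] -96.2
mpad [ 614.6 -139.6] [ 615.  -139.9] [136.4  12.9] -30.0
mpadwhite [ 652.8 -149.8] [ 653.  -149.7] [8.1 3.8] -36.4
bpadW [ 447.8 -156.4] [ 448.4 -157.2] [74.7 71.9] -81.2
cpadW [ 619.7 -279.1] [ 619.7 -279. ] [0.6 0.3] -81.2
vpadW [459.2 344.3] [459.5 344.6] [74.5 76.2] -162.1
vial [439.7   7.5] [439.8   7.3] [15.5 14.3] -59.0
cruc [607.9  31. ] [608.2  30.9] [22.5  5.8] 3.7
crucin [603.6  49.6] [604.   49.5] [28.1 27.5] 3.7
markerW [ 437.5 -329.7] [ 438.6 -330.6] [82.1  9.2] -27.1
markerB [ 494.9 -365.7] [ 493.5 -366.1] [61.5 25.2] -29.0
beaker rim [464.  162.4]
```

View pics/bk.png

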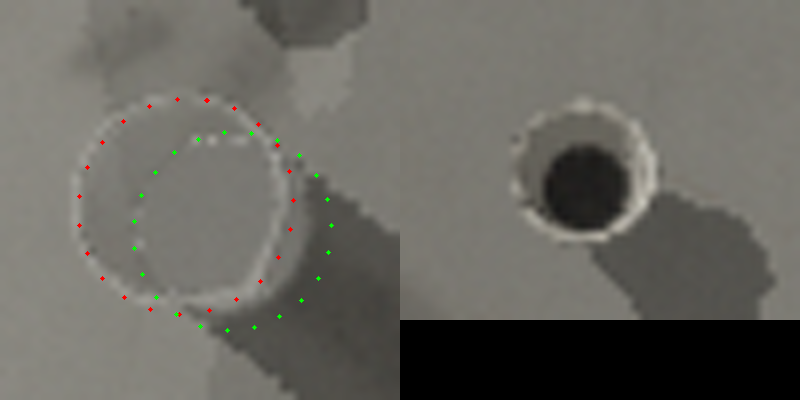

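```bash
cat >> h.py <<'E'
from scipy.spatial.transform import Rotation as Ro
def go(xyz,rot=None):
    s=ctrl.sense();q=s["ee_rot"];R=Ro.from_quat([q[1],q[2],q[3],q[0]])
    d=R.inv().apply(np.array(xyz)-s["eef_pos"])
    print("t",round(s["time_s"],2),"pos",np.round(s["eef_pos"],1),"xax",np.round(R.as_matrix()[:,0],3),"zax",np.round(R.as_matrix()[:,2],3),"w",round(s["grip_width"],3),"tool d mm",np.round(d,1))
E
python3 - <<'E'
from h import *
c=ctrl.capture("top")
print(at(c,(262.6,201.0),35), at(c,(202.5,249.6),78))
go([465,163,200])
print(ctrl.sense()["joints"],ctrl.sense()["force"])
E
```

```text
[607.36566864  49.71990827] [465.27845251 163.31125242]
t 2.2 pos [ 154.  -501.9  231.3] xax [ 0.956  0.293 -0.   ] zax [ 0. -0. -1.] w 1.003 tool d mm [ 492.4 -544.4   31.3]
[-1.49640766e+00  3.12871431e-01  1.49766572e+00  7.24868434e-06
  1.33101447e+00 -2.23408398e-01] [-0.4261972  -0.10022938 -1.59879291]
```

Request:
send_rows --pt "-1 0.036 -0.04 0.002 0 0 0" --pt "-1 0.036 -0.04 0.002 0 0 0" --pt "-1 0.036 -0.04 0.002 0 0 0" --pt "-1 0.036 -0.04 0.002 0 0 0" --pt "-1 0.036 -0.04 0.002 0 0 0" --pt "-1 0.036 -0.04 0.002 0 0 0" --pt "-1 0.036 -0.04 0.002 0 0 0" --pt "-1 0.036 -0.04 0.002 0 0 0" --pt "-1 0.036 -0.04 0.002 0 0 0" --pt "-1 0.036 -0.04 0.002 0 0 0" --squeeze 20

```text
time_s: 3.45
eef_pos: [381.4, -12.2, 211.5]
ee_rot: [0.0, 0.989, 0.148, 0.0]
force: [-0.2, -0.9, 0.4]
grip_width: 1.001
grip_force: 0.0
```

Request:
send_rows --pt "-1 0.036 -0.04 0.002 0 0 0" --pt "-1 0.036 -0.04 0.002 0 0 0" --pt "-1 0.03 -0.034 0.002 0 0 0" --pt "-1 0.02 -0.02 0.002 0 0 0" --pt "-1 0.01 -0.0104 0.003 0 0 0" --pt "-1 0 0 0 0 0 0" --pt "-1 0 0 0 0 0 0" --pt "-1 0 0 0 0 0 0" --pt "-1 0 0 0 0 0 0" --pt "-1 0 0 0 0 0 0"

```text
time_s: 4.7
eef_pos: [464.6, 162.7, 200.4]
ee_rot: [0.0, 0.989, 0.148, 0.0]
force: [0.4, -0.7, 0.1]
grip_width: 1.0
grip_force: 0.0
```

```bash
python3 - <<'E'
from h import *
go([465.3,163.3,30]);print(ctrl.sense()["joints"])
E
```

```text
t 4.7 pos [464.6 162.7 200.4] xax [0.956 0.293 0.   ] zax [ 0.  0. -1.] w 1.0 tool d mm [  0.8  -0.4 170.4]
[ 9.83012792e-02  2.68248185e-01  1.64109186e+00 -1.15283688e-05
  1.23209035e+00  1.37165646e+00]
```

Request:
send_rows --pt "-1 0.0008 -0.0004 0.03 0 0 0" --pt "-1 0 0 0.04 0 0 0" --pt "-1 0 0 0.04 0 0 0" --pt "-1 0 0 0.03 0 0 0" --pt "-1 0 0 0.02 0 0 0" --pt "-1 0 0 0.0104 0 0 0" --pt "-1 0 0 0 0 0 0" --pt "-1 0 0 0 0 0 0" --pt "0 0 0 0 0 0 0" --pt "1 0 0 0 0 0 0"

```text
time_s: 5.95
eef_pos: [465.7, 163.7, 30.6]
ee_rot: [-0.0, 0.989, 0.148, 0.001]
force: [0.2, 1.1, 3.7]
grip_width: 0.695
grip_force: 20.7
```

Request:
send_rows --pt "1 0 0 0 0 0 0" --pt "1 0 0 0 0 0 0" --pt "1 0 0 0 0 0 0" --pt "1 0 0 0 0 0 0" --pt "1 0 0 0 0 0 0" --pt "1 0 0 0 0 0 0" --pt "1 0 0 -0.01 0 0 0" --pt "1 0 0 -0.02 0 0 0" --pt "1 0 0 -0.02 0 0 0" --pt "1 0 0 -0.01 0 0 0"

```text
time_s: 7.2
eef_pos: [465.6, 163.5, 91.1]
ee_rot: [0.0, 0.989, 0.148, 0.001]
force: [0.6, 0.2, -1.1]
grip_width: 0.699
grip_force: 21.9
```

```bash
python3 - <<'E'
from h import *
go([449,-157,95])
c=ctrl.capture("scene");save(c,"a1")
d=ctrl.capture("top");save(d,"a1t")
p=proj(c,[465,163,100]);a=c["img"][int(p[1])-60:int(p[1])+60,int(p[0])-50:int(p[0])+50,::-1]
p=proj(d,[465,163,100]);b=d["img"][int(p[1])-60:int(p[1])+60,int(p[0])-50:int(p[0])+50,::-1]
cv2.imwrite("pics/a1z.png",cv2.resize(np.hstack([a,b]),None,fx=4,fy=4,interpolation=cv2.INTER_CUBIC))
E
```

```text
t 7.2 pos [465.6 163.5  91.1] xax [0.956 0.293 0.001] zax [ 0.001  0.    -1.   ] w 0.699 tool d mm [-109.9  301.5   -3.9]
```

View pics/a1z.png

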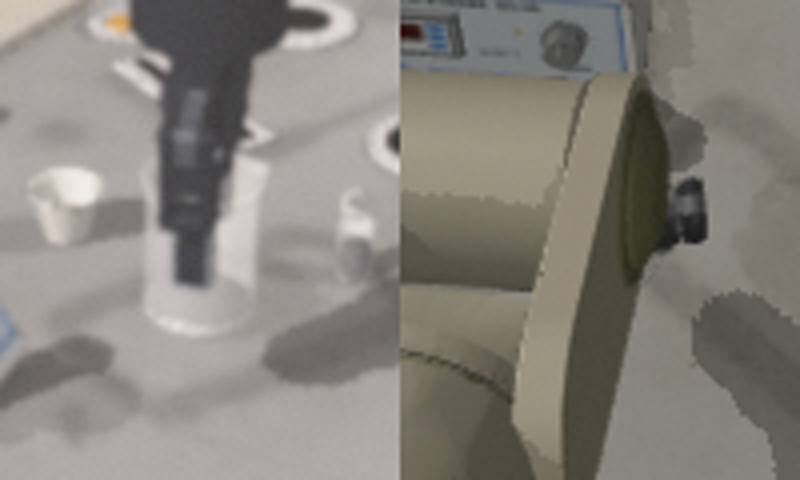

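```bash
python3 - <<'E'
from h import *
c=ctrl.capture("scene");p0=proj(c,[465,163,100]);x0,y0=int(p0[0])-50,int(p0[1])-60
R=np.array([[.956,.293],[.293,-.956]]).T
def edges(dx,z):
    ctr=np.array([465.6,163.5])+R@[dx,0]
    P=np.array([proj(c,[ctr[0]+30.5*np.cos(t),ctr[1]+30.5*np.sin(t),z]) for t in np.linspace(0,6.28,100)])
    return (P.min(0)-[x0,y0]+.5)*4,(P.max(0)-[x0,y0]+.5)*4
for dx in(-3,0,3): print(dx,edges(dx,61),edges(dx,100))
f=np.array([465.6,163.5])+R@[0,-33];print((proj(c,[*f,110])-[x0,y0]+.5)*4)
g=cv2.resize(c["img"][y0:y0+120,x0:x0+100],None,fx=4,fy=4,interpolation=cv2.INTER_CUBIC)[...,1]
for r in(290,300): print(r,g[r,120:280:4])
E
```

```text
-3 (array([146.67824255, 276.61638881]), array([266.56532856, 344.20733147])) (array([147.61742638, 212.84363135]), array([270.03551678, 278.18812775]))
0 (array([140.87843668, 276.01593924]), array([260.70471725, 343.54240069])) (array([141.69510367, 212.25886667]), array([264.04967854, 277.53893871]))
3 (array([135.07827016, 275.41578591]), array([254.84884262, 342.87768993])) (array([135.77373001, 211.67450435]), array([258.06878848, 276.89009009]))
[193.26550135 262.28261939]
290 [148 146 147 145 143 150 165 184 192 191 190 192 191 185 182 179 177 169
 163 157 150 149 158 164 167 170 169 167 161 158 160 168 174 172 156 148
 149 150 149 146]
300 [145 143 144 145 147 158 178 194 194 191 191 193 192 190 191 188 189 188
 186 184 182 180 179 175 173 173 169 163 161 160 159 159 160 157 152 147
 144 148 148 147]
```

Request:
send_rows --pt "1 0 0 -0.02 0 0 0" --pt "1 -0.005 0.015 -0.015 0 0 0" --pt "1 -0.012 0.033 0 0 0 0" --pt "1 -0.015 0.042 0 0 0 0" --pt "1 -0.015 0.042 0 0 0 0" --pt "1 -0.015 0.042 0 0 0 0" --pt "1 -0.015 0.042 0 0 0 0" --pt "1 -0.015 0.04 0 0 0 0" --pt "1 -0.011 0.03 0.01 0 0 0" --pt "1 -0.007 0.0155 0.02 0 0 0"

```text
time_s: 8.6
eef_pos: [448.1, -159.5, 94.8]
ee_rot: [0.001, 0.989, 0.147, 0.0]
force: [0.7, 0.0, -0.5]
grip_width: 0.697
grip_force: 22.0
```

Request:
send_rows --pt "1 0 0 0.02 0 0 0" --pt "1 0 0 0.005 0 0 0" --pt "1 0 0 0 0 0 0" --pt "1 0 0 0 0 0 0" --pt "1 0 0 0 0 0 0" --pt "1 0 0 0 0 0 0" --pt "1 0 0 0 0 0 0" --pt "1 0 0 0 0 0 0" --pt "1 0 0 0 0 0 0" --pt "1 0 0 0 0 0 0"

```text
time_s: 9.85
eef_pos: [448.6, -157.0, 69.9]
ee_rot: [-0.0, 0.989, 0.148, -0.0]
force: [0.8, 0.0, -1.1]
grip_width: 0.697
grip_force: 22.0
```

```bash
python3 - <<'E'
from h import *
go([449.2,-157,36])
E
```

```text
t 9.85 pos [ 448.6 -157.    69.9] xax [ 0.956  0.293 -0.   ] zax [-0.  0. -1.] w 0.697 tool d mm [ 0.6  0.2 33.9]
```

Request:
send_rows --pt "1 0.0006 0 0.014 0 0 0" --pt "1 0 0 0.01 0 0 0" --pt "1 0 0 0.006 0 0 0" --pt "1 0 0 0.003 0 0 0" --pt "1 0 0 0.001 0 0 0" --pt "1 0 0 0 0 0 0" --pt "1 0 0 0 0 0 0" --pt "1 0 0 0 0 0 0" --pt "1 0 0 0 0 0 0" --pt "1 0 0 0 0 0 0"

```text
time_s: 11.1
eef_pos: [449.2, -156.8, 35.9]
ee_rot: [0.0, 0.989, 0.148, 0.0]
force: [0.3, -0.2, -0.7]
grip_width: 0.697
grip_force: 22.0
```

```bash
python3 - <<'E'
from h import *
go([449.2,-157,35.5])
print(ctrl.sense()["force"])
c=ctrl.capture("scene");save(c,"b1")
p=proj(c,[449,-157,40]);x0,y0=int(p[0])-40,int(p[1])-30
a=cv2.resize(c["img"][y0:y0+60,x0:x0+80,::-1],None,fx=8,fy=8,interpolation=cv2.INTER_CUBIC)
for z,col in((5,(0,0,255)),(83,(0,255,0))):
  for t in np.linspace(0,6.28,40):
    q=(proj(c,[449.2+30.5*np.cos(t),-157+30.5*np.sin(t),z])-[x0,y0]+.5)*8
    cv2.circle(a,tuple(int(v) for v in q),1,col,-1)
    q=(proj(c,[449.2+42*np.cos(t),-157+42*np.sin(t),5])-[x0,y0]+.5)*8
    cv2.circle(a,tuple(int(v) for v in q),1,(255,0,0),-1)
cv2.imwrite("pics/b1z.png",a)
E
```

```text
t 11.1 pos [ 449.2 -156.8   35.9] xax [0.956 0.293 0.   ] zax [ 0. -0. -1.] w 0.697 tool d mm [-0.   0.2  0.4]
[ 0.297551   -0.17047263 -0.69483807]
```

View pics/b1z.png

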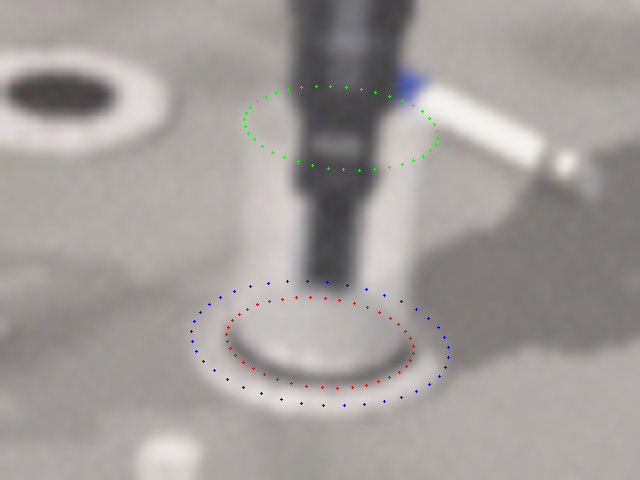

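Request:
send_rows --pt "1 0 0 0.0005 0 0 0" --pt "1 0 0 0.0005 0 0 0" --pt "1 0 0 0 0 0 0" --pt "1 0 0 0 0 0 0" --pt "1 0 0 0 0 0 0" --pt "1 0 0 0 0 0 0" --pt "1 0 0 0 0 0 0" --pt "1 0 0 0 0 0 0" --pt "1 0 0 0 0 0 0" --pt "1 0 0 0 0 0 0"

```text
time_s: 12.4
eef_pos: [449.5, -156.7, 35.6]
ee_rot: [0.0, 0.989, 0.148, 0.0]
force: [-1.8, 2.6, 7.9]
grip_width: 0.697
grip_force: 22.4
```

Request:
send_rows --pt "0 0 0 0 0 0 0" --pt "-0.6 0 0 0 0 0 0" --pt "-1 0 0 0 0 0 0" --pt "-1 0 0 0 0 0 0" --pt "-1 0 0 0 0 0 0" --pt "-1 0 0 0 0 0 0" --pt "-1 0 0 -0.02 0 0 0" --pt "-1 0 0 -0.04 0 0 0" --pt "-1 0 0 -0.05 0 0 0" --pt "-1 0 0 -0.05 0 0 0"

```text
time_s: 13.65
eef_pos: [448.9, -156.7, 196.5]
ee_rot: [-0.0, 0.989, 0.148, -0.0]
force: [0.5, -0.3, -0.2]
grip_width: 1.001
grip_force: 0.0
```

```bash
python3 - <<'E'
from h import *
go([607.5,50,150])
E
```

```text
t 13.65 pos [ 448.9 -156.7  196.5] xax [ 0.956  0.293 -0.   ] zax [-0.  0. -1.] w 1.001 tool d mm [ 212.2 -151.    46.5]
```

Request:
send_rows --pt "-1 0.02 -0.014 0 0 0 0" --pt "-1 0.035 -0.025 0 0 0 0" --pt "-1 0.04 -0.028 0.005 0 0 0" --pt "-1 0.04 -0.028 0.01 0 0 0" --pt "-1 0.04 -0.028 0.01 0 0 0" --pt "-1 0.025 -0.018 0.01 0 0 0" --pt "-1 0.012 -0.01 0.0115 0 0 0" --pt "-1 0 0 0 0 0 0" --pt "-1 0 0 0 0 0 0" --pt "-1 0 0 0 0 0 0"

```text
time_s: 14.9
eef_pos: [607.4, 48.8, 149.1]
ee_rot: [0.0, 0.989, 0.148, 0.0]
force: [-0.4, 0.0, 0.1]
grip_width: 0.999
grip_force: 0.0
```

```bash
python3 - <<'E'
from h import *
go([607.5,50,11])
ims=[]
for n in("top","scene"):
  c=ctrl.capture(n);save(c,"c1"+n)
  p=proj(c,[449,-157,40]);x0,y0=int(p[0])-24,int(p[1])-30
  a=cv2.resize(c["img"][y0:y0+56,x0:x0+48,::-1],None,fx=8,fy=8,interpolation=cv2.INTER_CUBIC)
  for z,r,col in((5,30.5,(0,0,255)),(83,30.5,(0,255,0)),(5,42,(255,0,0))):
   for t in np.linspace(0,6.28,40):
    q=(proj(c,[449.2+r*np.cos(t),-157+r*np.sin(t),z])-[x0,y0]+.5)*8
    cv2.circle(a,tuple(int(v) for v in q),1,col,-1)
  ims.append(a)
cv2.imwrite("pics/c1z.png",np.hstack(ims))
E
```

```text
t 14.9 pos [607.4  48.8 149.1] xax [0.956 0.292 0.001] zax [ 0.001 -0.    -1.   ] w 0.999 tool d mm [  0.3  -1.1 138.1]
```

View pics/c1z.png

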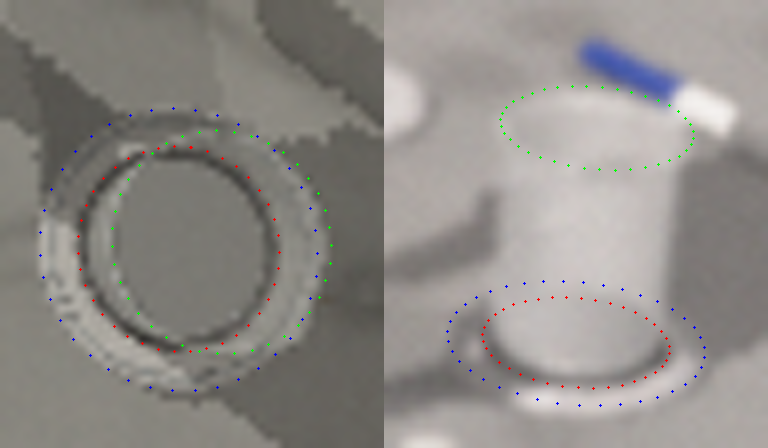

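Request:
send_rows --pt "-1 0.0003 -0.001 0.03 0 0 0" --pt "-1 0 0 0.035 0 0 0" --pt "-1 0 0 0.03 0 0 0" --pt "-1 0 0 0.025 0 0 0" --pt "-1 0 0 0.015 0 0 0" --pt "-1 0 0 0.006 0 0 0" --pt "-1 0 0 0 0 0 0" --pt "-1 0 0 0 0 0 0" --pt "-0.3 0 0 0 0 0 0" --pt "0 0 0 0 0 0 0"

```text
time_s: 16.25
eef_pos: [607.7, 50.8, 7.7]
ee_rot: [0.0, 0.989, 0.148, 0.0]
force: [-1.1, 0.1, -0.9]
grip_width: 0.607
grip_force: 0.0
```

Request:
send_rows --pt "0.5 0 0 0 0 0 0" --pt "1 0 0 0 0 0 0" --pt "1 0 0 0 0 0 0" --pt "1 0 0 0 0 0 0" --pt "1 0 0 0 0 0 0" --pt "1 0 0 0 0 0 0" --pt "1 0 0 -0.01 0 0 0" --pt "1 0 0 -0.02 0 0 0" --pt "1 0 0 -0.02 0 0 0" --pt "1 0 0 0 0 0 0"

```text
time_s: 17.5
eef_pos: [608.2, 50.7, 58.8]
ee_rot: [0.0, 0.989, 0.148, 0.001]
force: [-0.1, 0.4, -0.5]
grip_width: 0.503
grip_force: 20.4
```

```bash
python3 - <<'E'
from h import *
go([598.1,-291.5,80])
s=ctrl.sense();p=s["eef_pos"];R=np.array([[.956,.293],[.293,-.956]]).T
c=ctrl.capture("scene")
q=proj(c,[*p[:2],p[2]+10]);x0,y0=int(q[0])-30,int(q[1])-30
a=cv2.resize(c["img"][y0:y0+60,x0:x0+60,::-1],None,fx=8,fy=8,interpolation=cv2.INTER_CUBIC)
h=p[2]-8
for z,r,col in((h,13,(0,0,255)),(h+35,22.5,(0,255,0))):
   for t in np.linspace(0,6.28,40):
    q=(proj(c,[p[0]+r*np.cos(t),p[1]+r*np.sin(t),z])-[x0,y0]+.5)*8
    cv2.circle(a,tuple(int(v) for v in q),1,col,-1)
cv2.imwrite("pics/d1z.png",a)
E
```

```text
t 17.5 pos [608.2  50.7  58.8] xax [0.956 0.293 0.002] zax [ 0.003 -0.    -1.   ] w 0.503 tool d mm [-110.1  324.2  -21.2]
```

View pics/d1z.png

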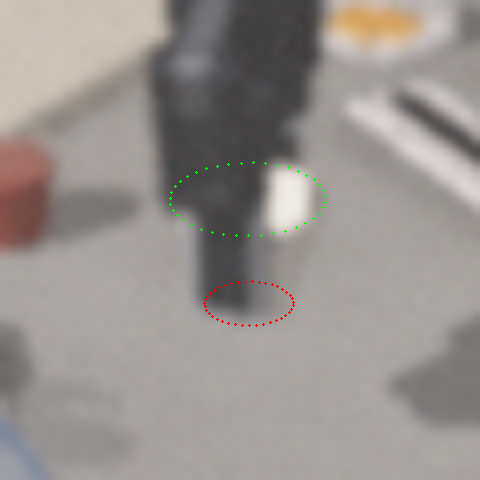

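```bash
python3 - <<'E'
from h import *
a=cv2.imread("pics/d1z.png")[120:340,150:370].astype(float)
a=np.clip((a-110)*2.6,0,255);cv2.imwrite("pics/d2z.png",cv2.resize(a,None,fx=2.5,fy=2.5))
E
```

```text
[ WARN:0@0.237] global loadsave.cpp:1063 imwrite_ Unsupported depth image for selected encoder is fallbacked to CV_8U.
```

View pics/d2z.png

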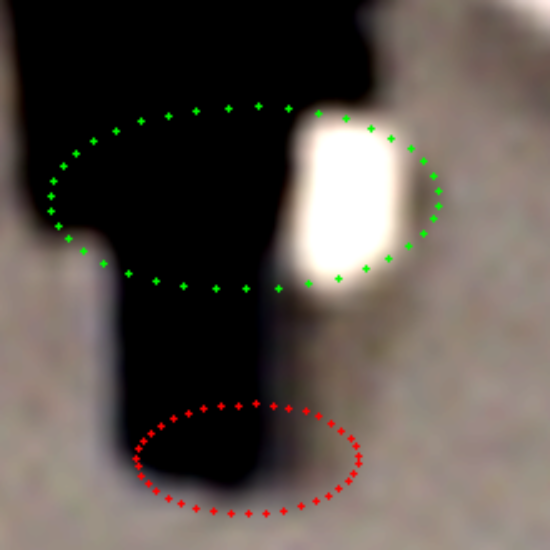

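Request:
send_rows --pt "1 0 0 -0.005 0 0 0.16" --pt "1 0 0 -0.005 0 0 0.16" --pt "1 0 0 0 0 0 0.16" --pt "1 0 0 0 0 0 0.16" --pt "1 0 0 0 0 0 0.16" --pt "1 0 0 0 0 0 0" --pt "1 0 0 0 0 0 0" --pt "1 0 0 0 0 0 0" --pt "1 0 0 0 0 0 0" --pt "1 0 0 0 0 0 0"

```text
time_s: 18.8
eef_pos: [607.5, 50.8, 67.4]
ee_rot: [0.0, 0.969, -0.248, -0.0]
force: [-0.3, -0.5, -0.5]
grip_width: 0.499
grip_force: 20.4
```

```bash
python3 - <<'E'
from h import *
go([607.5,50,25])
s=ctrl.sense();p=s["eef_pos"]
c=ctrl.capture("scene")
q=proj(c,[*p[:2],p[2]+10]);x0,y0=int(q[0])-30,int(q[1])-30
a=cv2.resize(c["img"][y0:y0+60,x0:x0+60,::-1],None,fx=9,fy=9,interpolation=cv2.INTER_CUBIC)
h=p[2]-8
for z,r,col in((h,13,(0,0,255)),(h+35,22.5,(0,255,0))):
   for t in np.linspace(0,6.28,30):
    q=(proj(c,[p[0]+r*np.cos(t),p[1]+r*np.sin(t),z])-[x0,y0]+.5)*9
    cv2.circle(a,tuple(int(v) for v in q),1,col,-1)
cv2.imwrite("pics/d3z.png",a)
E
```

```text
t 18.8 pos [607.5  50.8  67.4] xax [ 0.877 -0.481 -0.   ] zax [-0. -0. -1.] w 0.499 tool d mm [ 0.4  0.7 42.4]
```

View pics/d3z.png

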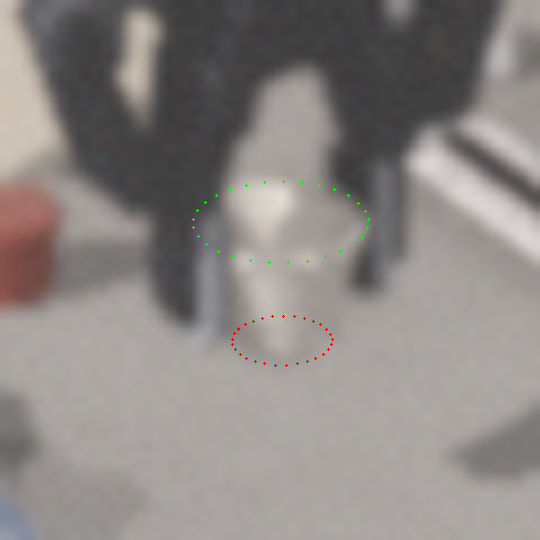

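Request:
send_rows --pt "1 0.006 0.012 -0.01 0 0 0" --pt "1 0.015 0.028 -0.01 0 0 0" --pt "1 0.02 0.04 0 0 0 0" --pt "1 0.022 0.043 0 0 0 0" --pt "1 0.022 0.043 0 0 0 0" --pt "1 0.022 0.043 0 0 0 0" --pt "1 0.022 0.043 0 0 0 0" --pt "1 0.015 0.028 0.01 0 0 0" --pt "1 0.008 0.016 0.01 0 0 0" --pt "1 0.0043 0.0084 0.01 0 0 0"

```text
time_s: 20.1
eef_pos: [597.8, -291.9, 57.0]
ee_rot: [-0.0, 0.969, -0.249, -0.0]
force: [-0.9, -0.4, -0.4]
grip_width: 0.493
grip_force: 20.4
```

Request:
send_rows --pt "1 0 0 0.02 0 0 0" --pt "1 0 0 0.01 0 0 0" --pt "1 0 0 0 0 0 0" --pt "1 0 0 0 0 0 0" --pt "1 0 0 0 0 0 0" --pt "1 0 0 0 0 0 0" --pt "1 0 0 0 0 0 0" --pt "1 0 0 0 0 0 0" --pt "1 0 0 0 0 0 0" --pt "1 0 0 0 0 0 0"

```text
time_s: 21.35
eef_pos: [598.0, -291.3, 27.4]
ee_rot: [0.0, 0.969, -0.248, -0.0]
force: [-1.4, 0.5, 0.1]
grip_width: 0.498
grip_force: 20.4
```

```bash
python3 - <<'E'
from h import *
go([598.1,-291.5,14]);s=ctrl.sense();p=s["eef_pos"];print(s["force"])
c=ctrl.capture("scene");save(c,"e1")
q=proj(c,[*p[:2],p[2]]);x0,y0=int(q[0])-30,int(q[1])-30
a=cv2.resize(c["img"][y0:y0+60,x0:x0+60,::-1],None,fx=9,fy=9,interpolation=cv2.INTER_CUBIC)
h=p[2]-8
for X,z,r,col in((p,h,13,(0,0,255)),(p,h+35,22.5,(0,255,0)),((598.1,-291.5),5,42,(255,0,0)),((598.1,-291.5),5,22.5,(255,0,0))):
   for t in np.linspace(0,6.28,30):
    q=(proj(c,[X[0]+r*np.cos(t),X[1]+r*np.sin(t),z])-[x0,y0]+.5)*9
    cv2.circle(a,tuple(int(v) for v in q),1,col,-1)
cv2.imwrite("pics/e1z.png",a)
E
```

```text
t 21.35 pos [ 598.  -291.3   27.4] xax [ 0.877 -0.481 -0.   ] zax [-0. -0. -1.] w 0.498 tool d mm [ 0.2  0.1 13.4]
[-1.42158329  0.51773129  0.0569316 ]
```

View pics/e1z.png

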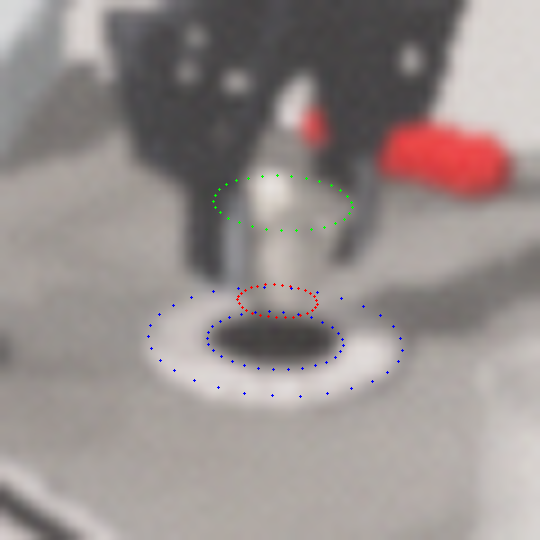

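Request:
send_rows --pt "1 0 0 0.007 0 0 0" --pt "1 0 0 0.004 0 0 0" --pt "1 0 0 0.0015 0 0 0" --pt "1 0 0 0.0005 0 0 0" --pt "1 0 0 0 0 0 0" --pt "1 0 0 0 0 0 0" --pt "1 0 0 0 0 0 0" --pt "1 0 0 0 0 0 0" --pt "1 0 0 0 0 0 0" --pt "1 0 0 0 0 0 0"

```text
time_s: 22.65
eef_pos: [598.0, -291.3, 14.4]
ee_rot: [-0.0, 0.969, -0.248, -0.0]
force: [-0.0, -0.2, -1.1]
grip_width: 0.498
grip_force: 20.4
```

Request:
send_rows --pt "1 0 0 0.0005 0 0 0" --pt "1 0 0 0.0005 0 0 0" --pt "1 0 0 0 0 0 0" --pt "1 0 0 0 0 0 0" --pt "1 0 0 0 0 0 0" --pt "1 0 0 0 0 0 0" --pt "1 0 0 0 0 0 0" --pt "1 0 0 0 0 0 0" --pt "1 0 0 0 0 0 0" --pt "1 0 0 0 0 0 0"

```text
time_s: 23.9
eef_pos: [598.0, -291.3, 13.4]
ee_rot: [-0.0, 0.969, -0.248, -0.0]
force: [0.1, 0.2, -0.4]
grip_width: 0.496
grip_force: 20.4
```

Request:
send_rows --pt "1 0 0 0.0005 0 0 0" --pt "1 0 0 0.0005 0 0 0" --pt "1 0 0 0 0 0 0" --pt "1 0 0 0 0 0 0" --pt "1 0 0 0 0 0 0" --pt "1 0 0 0 0 0 0" --pt "1 0 0 0 0 0 0" --pt "1 0 0 0 0 0 0" --pt "1 0 0 0 0 0 0" --pt "1 0 0 0 0 0 0"

```text
time_s: 25.15
eef_pos: [598.2, -291.4, 12.8]
ee_rot: [0.0, 0.969, -0.248, 0.0]
force: [-0.9, 0.1, 4.6]
grip_width: 0.497
grip_force: 20.6
```

Contact. Release slowly and rise.

Request:
send_rows --pt "0 0 0 0 0 0 0" --pt "-0.4 0 0 0 0 0 0" --pt "-1 0 0 0 0 0 0" --pt "-1 0 0 0 0 0 0" --pt "-1 0 0 0 0 0 0" --pt "-1 0 0 0 0 0 0" --pt "-1 0 0 -0.02 0 0 0" --pt "-1 0 0 -0.04 0 0 0" --pt "-1 0 0 -0.05 0 0 0" --pt "-1 0 0 -0.05 0 0 0"

```text
time_s: 26.4
eef_pos: [597.9, -291.2, 175.8]
ee_rot: [0.0, 0.969, -0.248, 0.001]
force: [0.7, -0.7, -0.2]
grip_width: 1.001
grip_force: 0.0
```

```bash
python3 - <<'E'
from h import *
go([440,7.5,150]);print(ctrl.sense()["joints"])
E
```

```text
t 26.4 pos [ 597.9 -291.2  175.8] xax [ 0.877 -0.481  0.002] zax [ 0.001 -0.001 -1.   ] w 1.001 tool d mm [-282.3 -185.8   25.3]
[-6.28975245e-01  6.67988352e-01  1.09657865e+00 -1.83121845e-05
  1.37540109e+00  1.44403103e+00]
```

Request:
send_rows --pt "-1 -0.02 -0.013 0 0 0 0" --pt "-1 -0.035 -0.023 0 0 0 0" --pt "-1 -0.045 -0.03 0 0 0 0" --pt "-1 -0.045 -0.03 0 0 0 0" --pt "-1 -0.045 -0.03 0 0 0 0" --pt "-1 -0.045 -0.03 0.005 0 0 0" --pt "-1 -0.03 -0.02 0.01 0 0 0" --pt "-1 -0.0173 -0.0098 0.01 0 0 0" --pt "-1 0 0 0 0 0 0" --pt "-1 0 0 0 0 0 0"

```text
time_s: 27.65
eef_pos: [440.8, 6.8, 148.5]
ee_rot: [0.0, 0.969, -0.249, 0.001]
force: [-1.1, 0.8, -0.3]
grip_width: 0.996
grip_force: 0.0
```

```bash
python3 - <<'E'
from h import *
go([440,7.5,8])
ims=[]
for n in("top","scene"):
  c=ctrl.capture(n);save(c,"f1"+n)
  p=proj(c,[598,-291.5,20]);x0,y0=int(p[0])-24,int(p[1])-25
  a=cv2.resize(c["img"][y0:y0+50,x0:x0+48,::-1],None,fx=8,fy=8,interpolation=cv2.INTER_CUBIC)
  for z,r,col in((5,22.5,(0,0,255)),(40,22.5,(0,255,0)),(5,42,(255,0,0))):
   for t in np.linspace(0,6.28,30):
    q=(proj(c,[598.1+r*np.cos(t),-291.5+r*np.sin(t),z])-[x0,y0]+.5)*8
    cv2.circle(a,tuple(int(v) for v in q),1,col,-1)
  ims.append(a)
cv2.imwrite("pics/f1z.png",np.hstack(ims))
E
```

```text
t 27.65 pos [440.8   6.8 148.5] xax [ 0.876 -0.482  0.002] zax [ 0.002 -0.001 -1.   ] w 0.996 tool d mm [-1.300e+00 -1.000e-01  1.405e+02]
```

View pics/f1z.png

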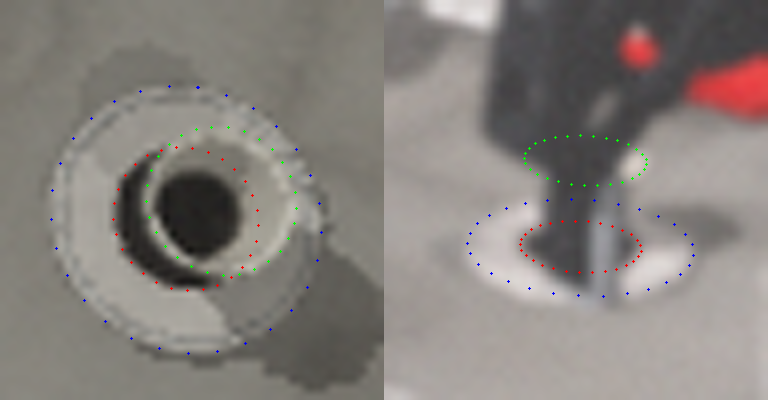

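Request:
send_rows --pt "-1 -0.0006 0 0.03 0 0 0" --pt "-1 0 0 0.035 0 0 0" --pt "-1 0 0 0.03 0 0 0" --pt "-1 0 0 0.025 0 0 0" --pt "-1 0 0 0.013 0 0 0" --pt "-1 0 0 0.007 0 0 0" --pt "-1 0 0 0 0 0 0" --pt "-1 0 0 0 0 0 0" --pt "0 0 0 0 0 0 0" --pt "0.3 0 0 0 0 0 0"

```text
time_s: 29.0
eef_pos: [439.6, 7.8, 7.7]
ee_rot: [-0.0, 0.969, -0.248, 0.0]
force: [0.4, 0.1, -0.8]
grip_width: 0.605
grip_force: 0.0
```

Request:
send_rows --pt "0.6 0 0 0 0 0 0" --pt "1 0 0 0 0 0 0" --pt "1 0 0 0 0 0 0" --pt "1 0 0 0 0 0 0" --pt "1 0 0 0 0 0 0" --pt "1 0 0 0 0 0 0" --pt "1 0 0 0 0 0 0" --pt "1 0 0 -0.02 0 0 0" --pt "1 0 0 -0.03 0 0 0" --pt "1 0 0 -0.02 0 0 0"

```text
time_s: 30.25
eef_pos: [439.6, 7.8, 78.3]
ee_rot: [-0.0, 0.969, -0.248, 0.0]
force: [0.4, -0.5, 0.1]
grip_width: 0.244
grip_force: 21.7
```

```bash
python3 - <<'E'
from h import *
go([459.3,344.3,60]);s=ctrl.sense();p=s["eef_pos"]
c=ctrl.capture("scene");save(c,"g1")
q=proj(c,[*p[:2],p[2]+10]);x0,y0=int(q[0])-30,int(q[1])-30
a=cv2.resize(c["img"][y0:y0+60,x0:x0+60,::-1],None,fx=9,fy=9,interpolation=cv2.INTER_CUBIC)
h=p[2]-8
for z,r,col in((h,11,(0,0,255)),(h+43,11,(0,255,0)),(h+54,9,(255,0,0))):
   for t in np.linspace(0,6.28,30):
    q=(proj(c,[p[0]+r*np.cos(t),p[1]+r*np.sin(t),z])-[x0,y0]+.5)*9
    cv2.circle(a,tuple(int(v) for v in q),1,col,-1)
cv2.imwrite("pics/g1z.png",a)
E
```

```text
t 30.25 pos [439.6   7.8  78.3] xax [ 0.877 -0.481  0.001] zax [ 0.001 -0.    -1.   ] w 0.244 tool d mm [-144.7 -304.5   18.3]
```

View pics/g1z.png

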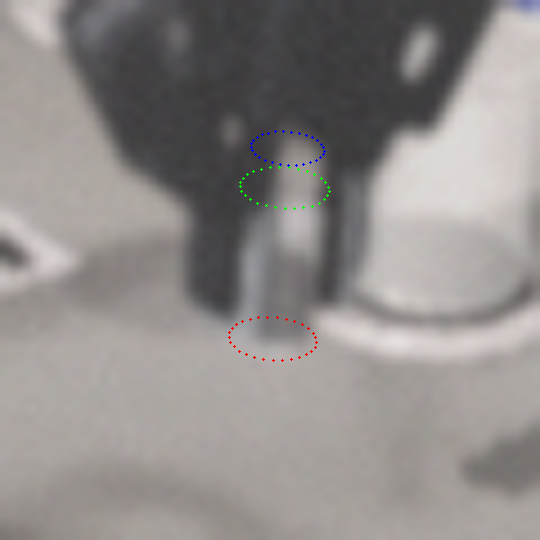

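Request:
send_rows --pt "1 -0.006 -0.012 -0.01 0 0 0" --pt "1 -0.014 -0.03 0 0 0 0" --pt "1 -0.019 -0.04 0 0 0 0" --pt "1 -0.02 -0.043 0 0 0 0" --pt "1 -0.02 -0.043 0 0 0 0" --pt "1 -0.02 -0.043 0 0 0 0" --pt "1 -0.02 -0.043 0 0 0 0" --pt "1 -0.014 -0.028 0.01 0 0 0" --pt "1 -0.008 -0.015 0.01 0 0 0" --pt "1 -0.0037 -0.0075 0.01 0 0 0"

```text
time_s: 31.55
eef_pos: [458.6, 344.8, 56.2]
ee_rot: [0.0, 0.969, -0.248, -0.0]
force: [0.3, -0.7, 0.2]
grip_width: 0.241
grip_force: 21.7
```

Request:
send_rows --pt "1 0 0 0.02 0 0 0" --pt "1 0 0 0.012 0 0 0" --pt "1 0 0 0.006 0 0 0" --pt "1 0 0 0 0 0 0" --pt "1 0 0 0 0 0 0" --pt "1 0 0 0 0 0 0" --pt "1 0 0 0 0 0 0" --pt "1 0 0 0 0 0 0" --pt "1 0 0 0 0 0 0" --pt "1 0 0 0 0 0 0"

```text
time_s: 32.8
eef_pos: [459.2, 344.3, 19.4]
ee_rot: [0.0, 0.969, -0.248, -0.0]
force: [-0.9, -0.2, -0.9]
grip_width: 0.243
grip_force: 21.7
```

```bash
python3 - <<'E'
from h import *
go([459.3,344.3,14]);s=ctrl.sense();p=s["eef_pos"];print(s["joints"])
c=ctrl.capture("scene");save(c,"h1")
for d in(0,1):
  for n in("vial",) : print([(np.round(r["point"]),round(r["score"],2)) for r in ctrl.landmark_of(n,c)[:2]],[(np.round(r["extent"]),round(r["score"],2)) for r in ctrl.boxes_of(n,c)[:2]])
  break
h=p[2]-8
print("pred origin",proj(c,[p[0],p[1],h]),"cap top",proj(c,[p[0],p[1],h+54]), "disc",proj(c,[459.3,344.3,5]))
q=proj(c,[p[0],p[1],p[2]+10]);x0,y0=int(q[0])-45,int(q[1])-45
a=cv2.resize(c["img"][y0:y0+90,x0:x0+90,::-1],None,fx=6.6,fy=6.6,interpolation=cv2.INTER_CUBIC)
for X,z,r,col in((p,h,11,(0,0,255)),(p,h+43,11,(0,255,0)),((459.3,344.3),5,11,(255,0,0)),((459.3,344.3),5,42,(255,0,0))):
   for t in np.linspace(0,6.28,30):
    q=(proj(c,[X[0]+r*np.cos(t),X[1]+r*np.sin(t),z])-[x0,y0]+.5)*6.6
    cv2.circle(a,tuple(int(v) for v in q),1,col,-1)
cv2.imwrite("pics/h1z.png",a)
E
```

```text
t 32.8 pos [459.2 344.3  19.4] xax [ 0.877 -0.481 -0.   ] zax [-0. -0. -1.] w 0.243 tool d mm [ 0.1 -0.   5.4]
[ 4.39391365e-01  6.62895954e-01  1.56114855e+00 -2.88467492e-05
  9.17583251e-01  2.51233616e+00]
[(array([250., 313.]), 0.5)] [(array([246., 288.,  12.,  31.]), 0.73)]
pred origin [251.4690817  312.80373253] cap top [250.86919129 289.5573828 ] disc [251.49496768 315.41313491]
```

View pics/h1z.png

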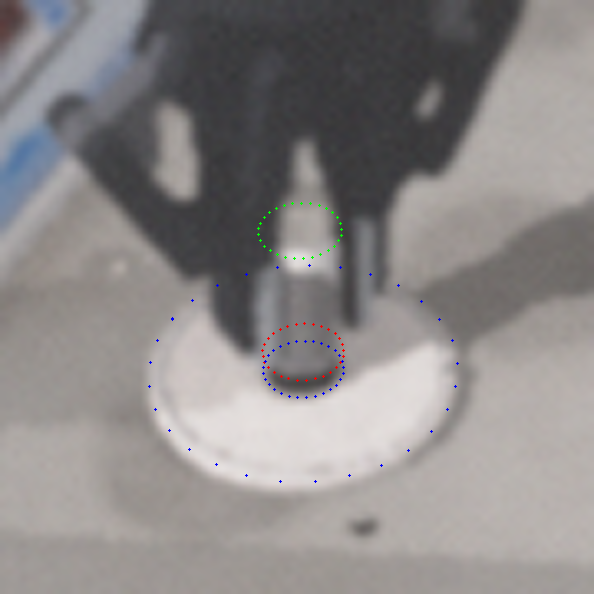

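Request:
send_rows --pt "1 0 0 0.003 0 0 0" --pt "1 0 0 0.002 0 0 0" --pt "1 0 0 0.0008 0 0 0" --pt "1 0 0 0 0 0 0" --pt "1 0 0 0 0 0 0" --pt "1 0 0 0 0 0 0" --pt "1 0 0 0 0 0 0" --pt "1 0 0 0 0 0 0" --pt "1 0 0 0 0 0 0" --pt "1 0 0 0 0 0 0"

```text
time_s: 34.2
eef_pos: [459.2, 344.3, 13.6]
ee_rot: [0.0, 0.969, -0.248, -0.0]
force: [0.8, -0.7, -0.6]
grip_width: 0.245
grip_force: 21.7
```

Request:
send_rows --pt "1 0 0 0.0005 0 0 0" --pt "1 0 0 0.0004 0 0 0" --pt "1 0 0 0 0 0 0" --pt "1 0 0 0 0 0 0" --pt "1 0 0 0 0 0 0" --pt "1 0 0 0 0 0 0" --pt "1 0 0 0 0 0 0" --pt "1 0 0 0 0 0 0" --pt "1 0 0 0 0 0 0" --pt "1 0 0 0 0 0 0"

```text
time_s: 35.45
eef_pos: [459.2, 344.3, 12.7]
ee_rot: [-0.0, 0.969, -0.248, 0.0]
force: [0.2, -0.5, 0.1]
grip_width: 0.243
grip_force: 21.7
```

Request:
send_rows --pt "1 0 0 0.0005 0 0 0" --pt "1 0 0 0.0003 0 0 0" --pt "1 0 0 0 0 0 0" --pt "1 0 0 0 0 0 0" --pt "1 0 0 0 0 0 0" --pt "1 0 0 0 0 0 0" --pt "1 0 0 0 0 0 0" --pt "1 0 0 0 0 0 0" --pt "1 0 0 0 0 0 0" --pt "1 0 0 0 0 0 0"

```text
time_s: 36.7
eef_pos: [459.3, 344.4, 12.5]
ee_rot: [-0.0, 0.969, -0.248, 0.0]
force: [-1.5, -0.7, 5.7]
grip_width: 0.242
grip_force: 22.4
```

Request:
send_rows --pt "0.4 0 0 0 0 0 0" --pt "0 0 0 0 0 0 0" --pt "-0.5 0 0 0 0 0 0" --pt "-0.5 0 0 0 0 0 0" --pt "-0.5 0 0 0 0 0 0" --pt "-0.5 0 0 0 0 0 0" --pt "-0.5 0 0 -0.02 0 0 0" --pt "-0.5 0 0 -0.04 0 0 0" --pt "-0.5 0 0 -0.05 0 0 0" --pt "-0.5 0 0 -0.05 0 0 0"

```text
time_s: 37.95
eef_pos: [459.0, 344.2, 173.5]
ee_rot: [0.0, 0.969, -0.248, -0.0]
force: [0.6, 0.3, -0.5]
grip_width: 0.749
grip_force: 0.0
```

```bash
python3 - <<'E'
from h import *
np.set_printoptions(precision=1,suppress=True)
c=ctrl.capture("top");z=lambda x,y:(110+x/2.35,140+y/2.35)
for n,p,r,lo,hi,h in [("white",z(703,370),17,160,255,11)]:
    a=blob(c,p,r,lo,hi,h);print(n,a[0],a[1],np.array(a[2]),a[3])
# marker mask (white or blue) by colour
im=c["img"].astype(int);x0,y0=390,258;w=cv2.resize(c["img"][y0:y0+60,x0:x0+50],None,fx=8,fy=8,interpolation=cv2.INTER_CUBIC).astype(int)
m=((w.min(2)>165)|((w[...,2]-w[...,0])>25)).astype(np.uint8)
n,l,s,ce=cv2.connectedComponentsWithStats(cv2.morphologyEx(m,cv2.MORPH_CLOSE,np.ones((9,9))))
k=1+np.argmax(s[1:,4]);ys,xs=np.nonzero(l==k)
box=cv2.boxPoints(cv2.minAreaRect(np.c_[xs,ys].astype(np.float32)))
P=np.array([at(c,((x+.5)/8+x0-.5,(y+.5)/8+y0-.5),8) for x,y in box]);e=np.diff(P,axis=0)
print(P.mean(0),np.linalg.norm(e,axis=1)[:2],np.degrees(np.arctan2(e[:2,1],e[:2,0])))
print(ctrl.sense()["eef_pos"])
E
```

```text
white [ 438.6 -329.8] [ 438.7 -329.6] [82.2  9.6] -27.432604868442244
[ 462.4 -343.6] [135.7  12.9] [ -27.5 -115.3]
[461.2 345.4 180.5]
```

Request:
send_rows --pt "-0.5 0.012 0.022 0 0 0 0" --pt "-0.5 0.024 0.044 0 0 0 0" --pt "-0.5 0.024 0.044 0 0 0 0" --pt "-0.5 0.024 0.044 0 0 0 0" --pt "-0.5 0.024 0.044 0 0 0 0" --pt "-0.5 0.024 0.044 0 0 0 0" --pt "-0.5 0.024 0.044 0 0 0 0" --pt "-0.5 0.024 0.044 0 0 0 0" --pt "-0.5 0.024 0.044 0 0 0 0" --pt "-0.5 0.024 0.044 0 0 0 0"

```text
time_s: 39.25
eef_pos: [457.6, -133.5, 171.9]
ee_rot: [0.0, 0.969, -0.249, 0.0]
force: [0.3, 1.3, -0.1]
grip_width: 0.747
grip_force: 0.0
```

Request:
send_rows --pt "-0.5 0.024 0.044 0.005 0 0 0" --pt "-0.5 0.024 0.044 0.01 0 0 0" --pt "-0.5 0.024 0.044 0.01 0 0 0" --pt "-0.5 0.02 0.036 0.01 0 0 0" --pt "-0.5 0.012 0.018 0.01 0 0 0" --pt "-0.5 0 0 0.01 0 0 -0.022" --pt "-0.5 0 0 0 0 0 0" --pt "-0.5 0 0 0 0 0 0" --pt "-0.5 0 0 0 0 0 0" --pt "-0.5 0 0 0 0 0 0"

```text
time_s: 40.5
eef_pos: [459.7, -344.7, 117.3]
ee_rot: [0.0, 0.971, -0.238, 0.0]
force: [-0.0, 0.6, 0.0]
grip_width: 0.752
grip_force: 0.0
```

```bash
python3 - <<'E'
from h import *
np.set_printoptions(precision=1,suppress=True)
go([462.4,-343.6,4])
c=ctrl.capture("top")
p=proj(c,[459.3,344.3,59]);print("vial cap",blob(c,p,8,165,255,59)[:3])
E
```

```text
t 40.5 pos [ 459.7 -344.7  117.3] xax [ 0.9 -0.5  0. ] zax [ 0. -0. -1.] w 0.752 tool d mm [  1.9  -2.3 113.3]
vial cap (array([459.4, 348.2]), array([462.1, 349.5]), [np.float64(25.486554775988154), np.float64(37.28581184117965)])
```

Request:
send_rows --pt "-0.5 0.0019 -0.0023 0.025 0 0 0" --pt "-0.5 0 0 0.03 0 0 0" --pt "-0.5 0 0 0.025 0 0 0" --pt "-0.5 0 0 0.02 0 0 0" --pt "-0.5 0 0 0.01 0 0 0" --pt "-0.5 0 0 0.0033 0 0 0" --pt "-0.5 0 0 0 0 0 0" --pt "0 0 0 0 0 0 0" --pt "0.3 0 0 0 0 0 0" --pt "0.5 0 0 0 0 0 0"

```text
time_s: 41.8
eef_pos: [462.3, -343.8, 3.8]
ee_rot: [0.0, 0.971, -0.238, 0.0]
force: [0.5, 1.0, -0.9]
grip_width: 0.248
grip_force: 0.0
```

Request:
send_rows --pt "0.7 0 0 0 0 0 0" --pt "1 0 0 0 0 0 0" --pt "1 0 0 0 0 0 0" --pt "1 0 0 0 0 0 0" --pt "1 0 0 0 0 0 0" --pt "1 0 0 0 0 0 0" --pt "1 0 0 -0.01 0 0 0" --pt "1 0 0 -0.02 0 0 0" --pt "1 0 0 -0.03 0 0 0" --pt "1 0 0 -0.03 0 0 0.044"

```text
time_s: 43.05
eef_pos: [462.1, -343.6, 94.8]
ee_rot: [-0.0, 0.966, -0.26, -0.0]
force: [0.2, -0.7, -0.6]
grip_width: 0.145
grip_force: 21.8
```

```bash
python3 - <<'E'
from h import *
go([614.8,-139.8,40]);s=ctrl.sense();print(s["force"])
c=ctrl.capture("scene");save(c,"k1")
p=s["eef_pos"];u=np.array([np.cos(np.radians(-30)),np.sin(np.radians(-30))])
h=p[2]+2
for t in(-68,68): print("pred end",proj(c,[*(p[:2]+t*u),h]))
w=c["img"].astype(int);q=proj(c,[*p[:2],h]).astype(int);x0,y0=q-[50,35]
v=cv2.resize(c["img"][y0:y0+70,x0:x0+100],None,fx=4,fy=4,interpolation=cv2.INTER_CUBIC).astype(int)
for m in((v.min(2)>185),((v[...,2]-v[...,0])>35)):
    n,l,st,ce=cv2.connectedComponentsWithStats(m.astype(np.uint8))
    for i in range(1,n):
        if st[i,4]>80: print(st[i]/4+[x0,y0,0,0,0])
E
```

```text
t 43.05 pos [ 462.1 -343.6   94.8] xax [ 0.865 -0.501 -0.   ] zax [-0.  0. -1.] w 0.145 tool d mm [  30.  -252.9   54.8]
[ 0.22011707 -0.74856297 -0.60198104]
pred end [387.51321675 148.26029137]
pred end [354.90802237 132.75152467]
[  320.     105.      95.      54.25 12153.5 ]
[320.   153.5    6.5    6.5  132.75]
[346.   166.    19.25   9.   502.25]
[320.   168.5    9.75   5.5  102.  ]
[355.25 132.25  10.     6.5  128.75]
```

Request:
send_rows --pt "1 0.002 -0.018 0 0 0 0" --pt "1 0.004 -0.034 0 0 0 0" --pt "1 0.005 -0.042 0 0 0 0" --pt "1 0.005 -0.042 0 0 0 0" --pt "1 0.005 -0.042 0 0 0 0" --pt "1 0.004 -0.036 0.005 0 0 0" --pt "1 0.003 -0.025 0.01 0 0 0" --pt "1 0.002 -0.0139 0.015 0 0 0" --pt "1 0 0 0.015 0 0 0" --pt "1 0 0 0.01 0 0 0"

```text
time_s: 44.35
eef_pos: [613.9, -140.2, 37.0]
ee_rot: [-0.0, 0.966, -0.259, -0.001]
force: [-1.0, 0.3, 0.4]
grip_width: 0.138
grip_force: 21.8
```

Request:
send_rows --pt "1 0 0 0.01 0 0 0" --pt "1 0 0 0.006 0 0 0" --pt "1 0 0 0 0 0 0" --pt "1 0 0 0 0 0 0" --pt "1 0 0 0 0 0 0" --pt "1 0 0 0 0 0 0" --pt "1 0 0 0 0 0 0" --pt "1 0 0 0 0 0 0" --pt "1 0 0 0 0 0 0" --pt "1 0 0 0 0 0 0"

```text
time_s: 45.6
eef_pos: [614.8, -139.8, 22.6]
ee_rot: [-0.0, 0.966, -0.259, -0.0]
force: [0.8, -0.6, 0.2]
grip_width: 0.144
grip_force: 21.8
```

```bash
python3 - <<'E'
from h import *
go([614.8,-139.8,10]);s=ctrl.sense();print(s["force"])
E
```

```text
t 45.6 pos [ 614.8 -139.8   22.6] xax [ 0.866 -0.501 -0.   ] zax [-0.  0. -1.] w 0.144 tool d mm [ 0.  -0.  12.6]
[ 0.77482739 -0.5626654   0.15302018]
```

Request:
send_rows --pt "1 0 0 0.006 0 0 0" --pt "1 0 0 0.004 0 0 0" --pt "1 0 0 0.002 0 0 0" --pt "1 0 0 0.001 0 0 0" --pt "1 0 0 0 0 0 0" --pt "1 0 0 0 0 0 0" --pt "1 0 0 0 0 0 0" --pt "1 0 0 0 0 0 0" --pt "1 0 0 0 0 0 0" --pt "1 0 0 0 0 0 0"

```text
time_s: 46.85
eef_pos: [614.8, -139.8, 9.6]
ee_rot: [0.0, 0.966, -0.259, 0.0]
force: [0.0, 0.7, -0.3]
grip_width: 0.141
grip_force: 21.8
```

Request:
send_rows --pt "1 0 0 0.0004 0 0 0" --pt "1 0 0 0.0004 0 0 0" --pt "1 0 0 0 0 0 0" --pt "1 0 0 0 0 0 0" --pt "1 0 0 0 0 0 0" --pt "1 0 0 0 0 0 0" --pt "1 0 0 0 0 0 0" --pt "1 0 0 0 0 0 0" --pt "1 0 0 0 0 0 0" --pt "1 0 0 0 0 0 0"

```text
time_s: 48.1
eef_pos: [614.8, -139.8, 8.8]
ee_rot: [0.0, 0.966, -0.259, -0.0]
force: [0.6, -0.4, 1.1]
grip_width: 0.139
grip_force: 21.8
```

Request:
send_rows --pt "0.7 0 0 0.0003 0 0 0" --pt "0.5 0 0 0 0 0 0" --pt "0 0 0 0 0 0 0" --pt "0 0 0 0 0 0 0" --pt "0 0 0 0 0 0 0" --pt "0 0 0 0 0 0 0" --pt "0 0 0 -0.02 0 0 0" --pt "0 0 0 -0.04 0 0 0" --pt "0 0 0 -0.05 0 0 0" --pt "0 0 0 -0.05 0 0 0"

```text
time_s: 49.35
eef_pos: [614.7, -139.8, 171.7]
ee_rot: [0.0, 0.966, -0.259, 0.001]
force: [0.4, -0.5, 0.2]
grip_width: 0.5
grip_force: 0.0
```

Request:
send_rows --pt "0 -0.02 -0.03 0 0 0 0" --pt "0 -0.035 -0.035 0 0 0 0" --pt "0 -0.035 -0.035 0 0 0 0" --pt "0 -0.035 -0.035 0 0 0 0" --pt "0 -0.035 -0.035 0 0 0 0" --pt "0 -0.02 -0.02 0 0 0 0" --pt "0 0 0 0 0 0 0" --pt "0 0 0 0 0 0 0" --pt "0 0 0 0 0 0 0" --pt "0 0 0 0 0 0 0"

```text
time_s: 50.6
eef_pos: [554.2, 114.0, 168.5]
ee_rot: [0.0, 0.966, -0.26, -0.0]
force: [0.5, 0.1, 0.2]
grip_width: 0.501
grip_force: 0.0
```

```bash
python3 - <<'E'
from h import *
c=ctrl.capture("top");save(c,"z1");print(ctrl.sense()["eef_pos"],ctrl.sense()["time_s"])
ims=[]
for ctr,L in(((614.8,-139.8,8),36),((459.3,344.3,20),24),((449.2,-157,30),24),((598,-291.5,20),24)):
  p=proj(c,ctr);x0,y0=int(p[0])-L,int(p[1])-L
  f=300/(2*L)
  a=cv2.resize(c["img"][y0:y0+2*L,x0:x0+2*L,::-1],(300,300),interpolation=cv2.INTER_CUBIC)
  def dot(X,col): cv2.circle(a,tuple(int(v) for v in (proj(c,X)-[x0,y0]+.5)*f),1,col,-1)
  if L==36:
    u=np.array([.866,-.5]);v=np.array([.5,.866])
    for i in(-1,1):
      for t in np.linspace(-1,1,15): dot([*(np.array(ctr[:2])+68*t*u+6.5*i*v),18 if 0 else 11],(0,0,255)); dot([*(np.array(ctr[:2])+73*t*u+18*i*v),5],(255,0,0))
  else:
    for r,z,col in((42,5,(255,0,0)),)+(((11,48,(0,0,255)),(9,59,(0,255,0)),(11,5,(0,0,255))) if ctr[1]>0 else ()):
      for t in np.linspace(0,6.28,24): dot([ctr[0]+r*np.cos(t),ctr[1]+r*np.sin(t),z],col)
  ims.append(a)
cv2.imwrite("pics/z1z.png",np.vstack([np.hstack(ims[:2]),np.hstack(ims[2:])]))
E
```

```text
[554.18859729 114.17188309 168.46457948] 50.65
```

View pics/z1z.png

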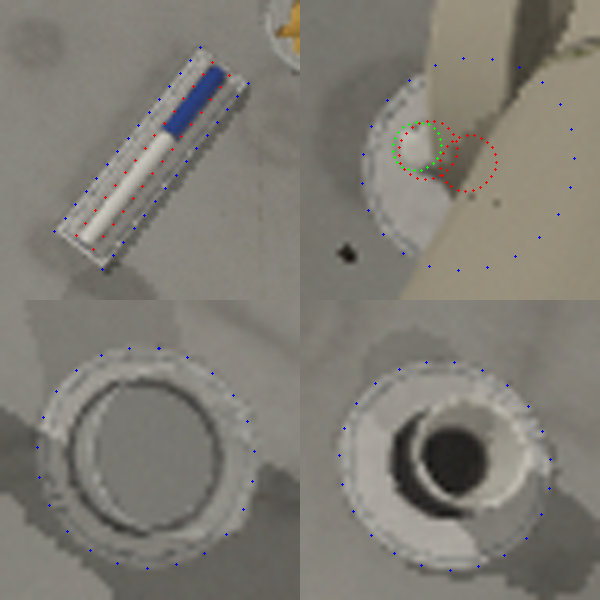

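```bash
python3 -c "
from rig import ctrl
print(ctrl.finish_job())"
```

```text
the job is handed in; nothing more can be done
None
```

The beaker, crucible, vial and marker, placed in that order, are each on their own pad. In the final top picture they looked upright and centred, and the marker lay along its outline; the arm partly hid the vial there. I did not touch the mortar or the petri dish. The job was handed in at about 51 s; the hand-in call gave no verdict.

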